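Feel along a new bass bar

ROBOT

A 6-joint arm with a two-finger parallel gripper is mounted at the origin on the work surface. World frame = base frame: x ahead of the robot, y to its left, z up, the work surface at z = 0. Lengths are in m, angles in rad, forces in N, time in s.
With the tool pointing down it reaches from about 0.35 to 0.975 m from the base axis. Payload 4.9 kg.
Tool frame: the origin (TCP) lies on the centre line of the jaws, within the pads' length; the fingertips stand 25 mm ahead of it and the grasp point (between the pads) lies 6 mm ahead of it; z points along the fingers, y is the line along which they close (so a half turn about z gives the same grasp; the last joint's range is limited). The gripper opens to 85 mm and grips with 20 to 120 N. Pads are 22 mm wide; open, the fingers measure 114 mm over their backs; the gripper's body (76 mm by 85 mm) begins 54 mm behind the grasp point. The pads swing forward as they close: fully open they stand 13 mm farther back than shut.
Start: joints at [-1.294, 0.053, 1.613, -0, 1.476, -0.119], TCP at [0.241, -0.577, 0.235] pointing down, gripper open.
Joint ranges: [-3.01, 3.01], [-1.01, 2.22], [0.06, 2.58], [-1.02, 4.17], [0.09, 2.62], [-3.14, 3.14]. Speed limits (rad/s): [2.57, 2.57, 3.14, 3.14, 3.14, 3.14].

INTERFACE

Orientations are given as a unit quaternion [w, x, y, z].
In Python, from plant import state, grab_frame, get_calibration, job gives the robot as it stands. The module is installed in compiled form; this text tells all that it offers.
- The arm moves only by the tool move_arm, never from a script. Its argument "targets" is a list that holds one entry, the list of rows, each a list of 5 numbers: the opening in per cent of the stroke, from 0 (shut) to 100 (fully open), then the shift along the tool's x, y, z as a fraction of full scale, then the turn about the tool's z as a fraction of full scale. A call has 1 to 5 rows; each row shifts and turns the commanded pose from where the row before left it, along the tool's axes as they then stand; what a row does not reach is not made up. Full scale, the value 1, is 0.6 m for a shift and 6 degrees for a turn. A row lasts 1/12 s, in which the tool goes at most 41.7 mm and 7.16 degrees, less where a joint would pass 70% of its speed; a pose out of reach is approached as far as the arm can. A call with a number of a shift or a turn outside -1 to 1 is refused whole. A call with a gripper value outside its range is refused whole. The fingers move at their own pace and stop on an object; the grip force is fixed at half the most. Time passes only in rows, so rows that do not move let the fingers close. It gives the time, the measured TCP pose, the force, the opening and the grip force at its end, in the units of the state.
- state(): the state, without advancing time (a new reading comes with each control period).
- grab_frame(name): name is "side" or "top"; returns the picture (420x560x3 uint8, red, green, blue); there is no depth.
- get_calibration(name): a dict with "vertical_fov" (degrees; the focal length in pixels is half the picture's height over the tangent of half this angle, whatever the lens; pixels are square), "cx", "cy" (the principal point, pixels), "R" (3x3) and "t" (3): a world point X has camera coordinates R X + t. Camera axes: x right, y down, z forward; pixel columns grow to the right and rows downward; lengths in m; the calibration is good to about 2 mm. A picture is of the moment at which its call begins. get_calibration takes no time and is no camera call.
- job.job_done(): hands the job in; it is judged then, once.
The state is a dict: "time": time; "joint_pos": joint angles; "joint_vel": joint speeds; "joint_efforts": joint torques, N m; "tool_pos": TCP position; "tool_rot": TCP orientation; "contact_force": force on the tool from outside, world axes, zero at the start; "ft_torque": the same for the moment, N m; "gripper_width": opening from 0.0 (shut) to 1.0 (fully open); "grasp_force": force on a finger pad.
Only numpy, scipy, OpenCV 4.12 (cv2) and the standard library are available. Lean on these libraries where they do the work, as an engineer would, in place of code of your own. Each camera call takes 0.05 s, during which the arm holds its last target. There are 200 camera calls.

TASK

On the bench a violin top lies hollow side up in its padded cradle, with a new pale bass bar glued along it. Run the fingertips lightly along the top of the bar in one slow stroke, from its end in the narrow bout to its end in the wide bout, staying in touch with it over its whole length, then lift clear. Do not press hard, do not grasp or lift the plate, and leave the spool clamps, jar and chisel as they are.

Things in the scene. Friction and masses are not known exactly. Their poses are not given: they have to be found in the camera images.
- cradle: fixed mid-brown wooden board 400 x 235 x 18 mm under the violin plate, with four dark sponge pads on it; origin at the centre of its underside on the bench, x along its length towards the plate's narrow bout, z up
- plate: dark brown violin top 355 mm long, 205 mm wide at the wide bout, 110 at the waist, 166 at the narrow bout; flat inner floor 4 mm above its underside, rim 3 mm higher, black f-holes. Origin: centre of its underside, 34 mm above the bench at rest; x towards the narrow bout, z up. Held level; pressed anywhere it sinks straight down on its pads, 3.3 mm per N, at most 12, and springs back
- bar: the bass bar, a pale ridge fixed on the plate's inner floor 10 mm to the side of its centre line, 270 mm long, 7 mm wide. Origin: middle of its underside, 38 mm above the bench at rest; x along the bar, narrow-bout end at +135 mm, wide-bout end at -135 mm; z up. Its top is arched: 12 mm above the origin in the middle, 4 mm at the ends, in between 4 + 8 (1 - (x/135)^2) mm. It sinks with the plate
- bar_narrow_end (a point): the top of the bar at its very end in the narrow bout, where the stroke starts
- bar_wide_end (a point): the top of the bar at its very end in the wide bout, where the stroke finishes
- spool_a: loose natural-wood spool clamp standing on the cradle board in one waist of the plate: two discs 28 mm across on a rod, 58 mm tall, 60 g; origin at the centre of its underside. Leave alone
- spool_b: the same clamp in red, standing in the other waist. Leave alone
- jar: loose glue jar 60 mm across and 70 mm tall with a brass lid, standing on the bench beyond the wide end of the cradle; origin at the centre of its underside. Leave alone
- chisel: loose wood-handled chisel 200 mm long lying on the bench along the cradle's far side; origin on its underside. Leave alone

How it is judged:
On the way, in this order (a step that is already met when the one before it is completed fails the run):
1. the fingertips touch the bar within 30 mm of its narrow-bout end (contact force between the fingers and bar above 0.15 N and x of the grasp point in the frame of bar above 0.105 m), for 0.1 s.
2. still touching the bar, 30 to 60 mm from that end (contact force between the fingers and bar above 0.15 N and x of the grasp point in the frame of bar between 0.075 and 0.105 m), for 0.1 s.
3. still touching the bar, 60 to 90 mm from that end (contact force between the fingers and bar above 0.15 N and x of the grasp point in the frame of bar between 0.045 and 0.075 m), for 0.1 s.
4. still touching the bar, 90 to 120 mm from that end (contact force between the fingers and bar above 0.15 N and x of the grasp point in the frame of bar between 0.015 and 0.045 m), for 0.1 s.
5. still touching the bar, 120 to 150 mm from that end (contact force between the fingers and bar above 0.15 N and x of the grasp point in the frame of bar between -0.015 and 0.015 m), for 0.1 s.
6. still touching the bar, 150 to 180 mm from that end (contact force between the fingers and bar above 0.15 N and x of the grasp point in the frame of bar between -0.045 and -0.015 m), for 0.1 s.
7. still touching the bar, 180 to 210 mm from that end (contact force between the fingers and bar above 0.15 N and x of the grasp point in the frame of bar between -0.075 and -0.045 m), for 0.1 s.
8. still touching the bar, 210 to 240 mm from that end (contact force between the fingers and bar above 0.15 N and x of the grasp point in the frame of bar between -0.105 and -0.075 m), for 0.1 s.
9. the fingertips touch the bar within 30 mm of its wide-bout end (contact force between the fingers and bar above 0.15 N and x of the grasp point in the frame of bar below -0.105 m), for 0.1 s.
At the end, for the whole second after the job is handed in: after the stroke the plate is back at its rest height (within 2 mm) and still, and the clamps, jar and chisel are within 15 mm of where they stood, the clamps and jar upright (z of plate in the frame of cradle between 0.032 and 0.036 m and linear speed of plate below 0.01 m/s and distance of each of spool_a, spool_b, jar, chisel from where it was at the start of the episode below 0.015 m and angle between each of spool_a, spool_b, jar's own z axis and vertical below 0.15 rad); the robot touches nothing.
It fails at once if the fingers press on the plate or its bar with more than 10 N (contact force between the fingers and plate above 10 N).
It fails at once if the plate is lifted more than 6 mm off its pads (z of plate in the frame of cradle above 0.04 m).
It fails at once if a spool clamp, the jar or the chisel is moved more than 15 mm or lifted (distance of any of spool_a, spool_b, jar, chisel from where it was at the start of the episode above 0.015 m).
It also fails if it takes over 42 s, if anything falls off the work surface, if the arm or the gripper's body presses on something with over 40 N, if the wrist force passes 120 N, or if a joint passes its speed limit or range.

## Working session

There is one attempt and no reset: what is moved stays moved. The work goes in short steps, Python scripts to look and compute and a tool call to move; the robot and the scene stay as the last step left them, time stands still between calls to the robot, and variables do not carry over. Pictures are saved under pics/ and viewed, at most 10 in all, crops included, and the job is handed in when it is done.

Besides the shell and the picture viewer there is one more tool, called after "Call:" as name([rows], argument=value, ...), one row to a line, values as JSON. move_arm: Moves the arm, as the interface text tells. Shift numbers are shares of 0.6 m and turn numbers shares of 6 degrees, none past 1 either way. Its arguments: {"type":"object","properties":{"targets":{"type":"array"}},"required":["targets"]}

```bash
mkdir -p pics; python3 - <<'E'
from plant import *
import cv2
for n in("top","side"):
    cv2.imwrite(f"pics/{n}0.png",grab_frame(n)[:,:,::-1]); print(get_calibration(n))
print(state())
E
```

```text
{'vertical_fov': 50.37215284941027, 'cx': 277.9223408028506, 'cy': 206.46276535594342, 'R': array([[-0.00914075, -0.99992117, -0.00860834],
       [-0.98645245,  0.01042706, -0.16371573],
       [ 0.16379259,  0.00699523, -0.98647   ]]), 't': array([-0.00485283,  0.5954143 ,  0.9657932 ])}
{'vertical_fov': 44.216417896186584, 'cx': 282.2692476612374, 'cy': 206.48277530035446, 'R': array([[-0.99651063, -0.08045753, -0.02220705],
       [-0.04021418,  0.69596066, -0.71695298],
       [ 0.0731395 , -0.71355823, -0.69676773]]), 't': array([0.61308034, 0.06933652, 0.95225572])}
{'time': 0.1, 'joint_pos': array([-1.29398826e+00,  5.33236251e-02,  1.61415441e+00,  6.25465222e-06,
        1.47601612e+00, -1.18991146e-01]), 'joint_vel': array([-0.00120742, -0.00184405, -0.00396485,  0.00140057,  0.00073101,
       -0.00133383]), 'joint_efforts': array([ 1.39667554e-04, -3.94906640e+01, -3.71363282e+01, -1.22014944e-04,
        3.92747606e-03, -1.84707631e-05]), 'tool_pos': array([ 0.2408191 , -0.57613519,  0.233967  ]), 'tool_rot': array([-9.48036269e-04,  9.80481315e-01,  1.96609988e-01, -7.18410124e-05]), 'contact_force': array([-0.22294229, -0.73462267,  0.27310877]), 'ft_torque': array([ 0.0315451 , -0.00461447, -0.08055011]), 'grasp_force': 0.0, 'gripper_width': 0.999023519662898}
```

View pics/top0.png

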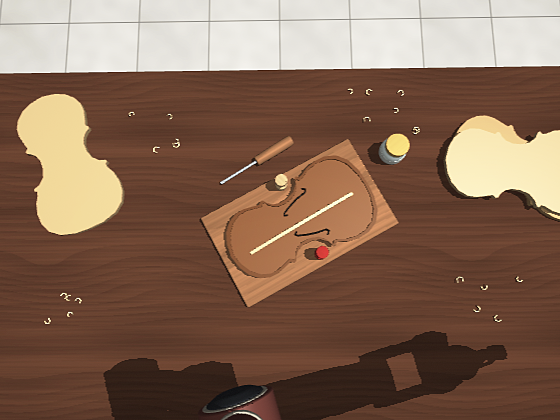

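View pics/side0.png

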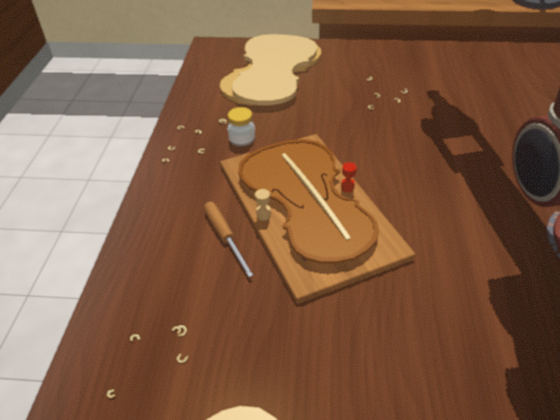

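The bar shows in the top view from (251,253), its narrow end, to (353,193), its wide end by the jar. In the side view it runs from (347,236), narrow, to (284,154), wide. Next I'll segment it for precise ends.

```bash
cat >h.py <<'E'
import numpy as np,cv2
from plant import *
def cam(n):
    c=get_calibration(n); f=210/np.tan(np.radians(c["vertical_fov"])/2); return c,f
def ray(n,p):
    c,f=cam(n); R=np.array(c["R"]); d=R.T@np.array([(p[0]-c["cx"])/f,(p[1]-c["cy"])/f,1]); return -R.T@c["t"],d
def atz(n,p,z):
    o,d=ray(n,p); return o+d*(z-o[2])/d[2]
def proj(n,X):
    c,f=cam(n); q=c["R"]@np.array(X)+c["t"]; return np.array([c["cx"]+f*q[0]/q[2],c["cy"]+f*q[1]/q[2]])
def tri(a,b):
    (o1,d1),(o2,d2)=ray("top",a),ray("side",b)
    s=np.linalg.lstsq(np.c_[d1,-d2],o2-o1,rcond=None)[0]; A,B=o1+s[0]*d1,o2+s[1]*d2
    return (A+B)/2,np.linalg.norm(A-B)
E
python3 - <<'E'
from h import *
E={}
for n,a,b in(("top",(251,253),(353,193)),("side",(347,236),(284,154))):
    im=cv2.imread(f"pics/{n}0.png").astype(int)
    m=((im[:,:,1]>150)&(im[:,:,0]>90)).astype(np.uint8)
    k,l,s,c=cv2.connectedComponentsWithStats(m)
    mid=((a[0]+b[0])//2,(a[1]+b[1])//2)
    i=max(range(1,k),key=lambda i:s[i][4]*(np.hypot(*(c[i]-mid))<15))
    p=np.argwhere(l==i)[:,::-1].astype(float); print(n,s[i],c[i])
    u=np.array(a,float)-b; u/=np.linalg.norm(u); q=p@u
    # end centres: extremes
    E[n]=[p[q>q.max()-2.5].mean(0)+u*1.2,p[q<q.min()+2.5].mean(0)-u*1.2]
    print(E[n],[atz(n,e,.042) for e in E[n]])
for i in(0,1): print(tri(E["top"][i],E["side"][i]))
w=[(atz("top",E["top"][i],.042)) for i in(0,1)]
print(np.linalg.norm(w[0]-w[1]))
w=[(atz("side",E["side"][i],.042)) for i in(0,1)]
print(np.linalg.norm(w[0]-w[1]))
E
```

```text
top [250 192 104  62 386] [301.6865285 222.2357513]
[array([250.46567894, 252.73342415]), array([352.73432106, 192.59157585])] [array([0.49158088, 0.05210429, 0.042     ]), array([ 0.62698971, -0.18281036,  0.042     ])]
side [282 153  69  86 515] [318.16893204 197.07572816]
[array([348.64775863, 238.03491335]), array([282.72345349, 153.23023816])] [array([0.49132291, 0.05282039, 0.042     ]), array([ 0.62808008, -0.1827889 ,  0.042     ])]
(array([0.49144622, 0.05217474, 0.04133178]), np.float64(0.0003549340687833585))
(array([ 0.62757443, -0.18289938,  0.04177697]), np.float64(0.001063967397421287))
0.27114654238869995
0.2724229450785078
```

The two views agree: length 0.271 m, height about 0.042 m, bar direction -60°. The tool's y axis will lie along the bar after a turn of about -7.3°. I'll shut the gripper, turn, then travel high.

Call:
move_arm([
  [[0,0,0,0,-0.6],[0,0,0,0,-0.6],[0,0.052,-0.04,0,0],[0,0.052,-0.04,0,0],[0,0.052,-0.04,0,0]],
])

```text
time: 0.52
tool_pos: [0.2862, -0.4663, 0.234]
tool_rot: [-0.001, 0.966, 0.257, -0.0]
contact_force: [0.3, -0.3, 0.3]
gripper_width: 0.298
grasp_force: 0.0
```

Call:
move_arm([
  [[0,0.052,-0.04,0,0],[0,0.052,-0.04,0,0],[0,0.052,-0.04,0,0],[0,0.052,-0.04,0,0],[0,0.052,-0.04,0,0]],
])

```text
time: 0.93
tool_pos: [0.3618, -0.2839, 0.2346]
tool_rot: [-0.0, 0.966, 0.258, -0.0]
contact_force: [0.1, -0.3, 0.6]
gripper_width: -0.002
grasp_force: 0.0
```

Call:
move_arm([
  [[0,0.052,-0.04,0,0],[0,0.052,-0.04,0,0],[0,0.052,-0.04,0,0],[0,0.052,-0.04,0,0],[0,0.052,-0.04,0,0]],
])

```text
time: 1.35
tool_pos: [0.4373, -0.1021, 0.2348]
tool_rot: [0.0, 0.966, 0.258, 0.0]
contact_force: [1.3, -0.7, 0.2]
gripper_width: -0.0
grasp_force: 0.0
```

Call:
move_arm([
  [[0,0.052,-0.04,0,0],[0,0.052,-0.04,0,0],[0,0.052,-0.04,0,0],[0,0.052,-0.04,0,0],[0,0,0,0.05,0]],
])

```text
time: 1.77
tool_pos: [0.5024, 0.0466, 0.2111]
tool_rot: [0.001, 0.965, 0.261, 0.006]
contact_force: [1.5, -0.2, 0.1]
gripper_width: 0.001
grasp_force: 0.0
```

Call:
move_arm([
  [[0,0,0,0.06,0],[0,0,0,0.06,0],[0,0,0,0.05,0],[0,0,0,0,0],[0,0,0,0,0]],
])

```text
time: 2.18
tool_pos: [0.4959, 0.0415, 0.1012]
tool_rot: [-0.001, 0.966, 0.258, -0.002]
contact_force: [0.0, 0.1, 0.2]
gripper_width: -0.003
grasp_force: 0.0
```

```bash
python3 - <<'E'
from h import *
for n in("top","side"): cv2.imwrite(f"pics/{n}1.png",cv2.resize(grab_frame(n)[120:320,180:440,::-1],None,fx=3,fy=3))
s=state();print(s["tool_pos"],s["contact_force"],s["tool_rot"])
for n in("top","side"):
    p=proj(n,s["tool_pos"]-[0,0,.025]); print(n,p,(p-[180,120])*3)
E
```

```text
[0.49902332 0.04115561 0.10529416] [ 0.40815255 -1.00757823  0.19207157] [5.04774095e-04 9.66222574e-01 2.57704150e-01 1.50098506e-03]
top [254.29113414 248.15577197] [222.87340242 384.46731591]
side [345.61480903 218.12390018] [496.84442708 294.37170055]
```

View pics/side1.png

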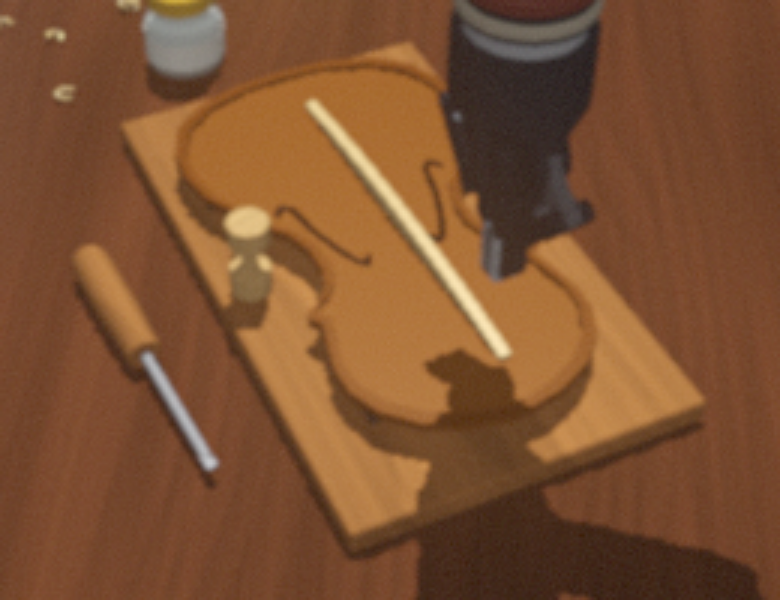

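View pics/top1.png

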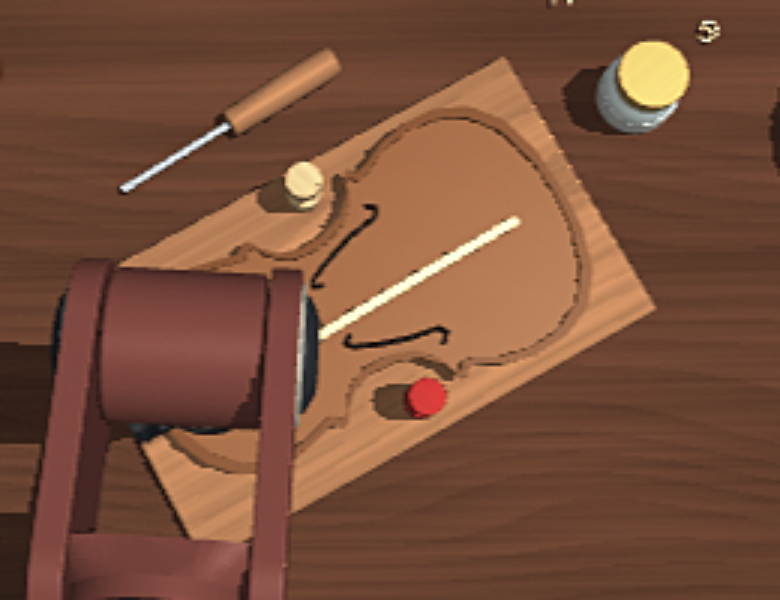

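The side crop shows the shut fingertips at about (500,275), over the bar's narrow end at (503,353) and slightly higher than predicted (497,294). The top crop shows the arm hiding the narrow end, with clamps, jar and chisel undisturbed. I'll descend partway and look again.

Call:
move_arm([
  [[0,0,0,0.02,0],[0,0,0,0.01,0],[0,0,0,0,0],[0,0,0,0,0],[0,0,0,0,0]],
])

```text
time: 2.7
tool_pos: [0.4978, 0.0413, 0.0855]
tool_rot: [0.0, 0.966, 0.258, 0.0]
contact_force: [-0.4, -0.7, -0.1]
gripper_width: 0.001
grasp_force: 0.0
```

```bash
python3 - <<'E'
from h import *
n="side";f=grab_frame(n)
cv2.imwrite(f"pics/{n}2.png",cv2.resize(f[170:270,290:410,::-1],None,fx=6,fy=6,interpolation=cv2.INTER_CUBIC))
s=state();print(s["tool_pos"],s["contact_force"],s["tool_rot"])
for a in(0,.012,.025):
    p=proj(n,s["tool_pos"]-[0,0,a]); print(a,p,(p-[290,170])*6)
E
```

```text
[0.49790729 0.04126722 0.08551811] [ 0.16111554  0.43402138 -1.15101318] [1.02396351e-04 9.66213955e-01 2.57741099e-01 3.29638810e-04]
0 [346.4496957  216.09134804] [338.69817422 276.54808822]
0.012 [346.0104166  220.90109172] [336.06249963 305.4065503 ]
0.025 [345.54357019 226.01267479] [333.26142113 336.07604871]
```

View pics/side2.png

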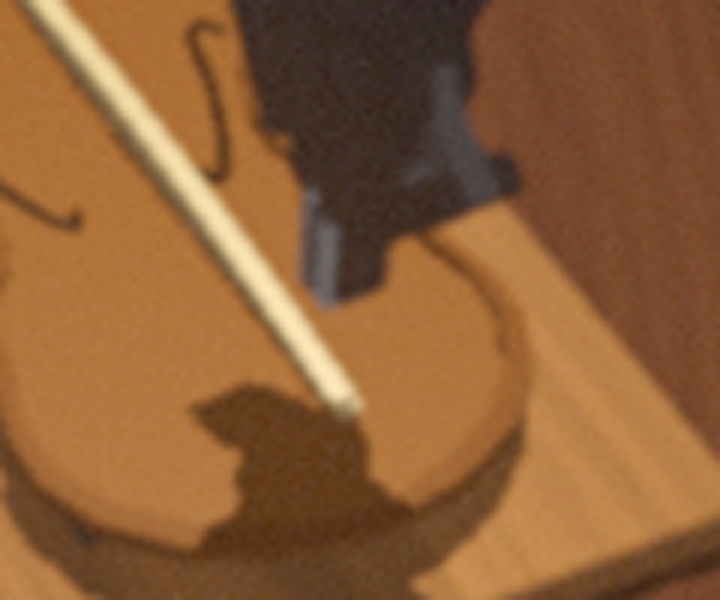

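The tip's lower corners are at about (308,285), (328,303) and (383,285), so it looks shorter than the nominal 25 mm. I'll take a force baseline here and step down while averaging force.

```bash
cat >>h.py <<'E'
def avg(n=8):
    F=[];T=[]
    for _ in range(n):
        f=grab_frame("side"); s=state(); F.append(s["contact_force"]); T.append(s["tool_pos"])
    print("t",s["time"],"F",np.mean(F,0).round(2),"sd",np.std(F,0).round(2),"pos",np.mean(T,0).round(4)); return f
E
python3 -c "
from h import *
avg(12)"
```

```text
t 3.35 F [ 0.23 -0.13 -0.14] sd [0.42 0.65 0.48] pos [0.4977 0.0413 0.0853]
```

Call:
move_arm([
  [[0,0,0,0.015,0],[0,0,0,0.01,0],[0,0,0,0.005,0],[0,0,0,0,0],[0,0,0,0,0]],
])

```text
time: 3.77
tool_pos: [0.4972, 0.0414, 0.0664]
tool_rot: [-0.0, 0.966, 0.258, -0.001]
contact_force: [0.1, 0.5, 0.0]
gripper_width: 0.001
grasp_force: 0.0
```

```bash
python3 -c "
from h import *
avg(10)"
```

```text
t 4.2667 F [ 0.33 -0.13  0.  ] sd [0.53 0.39 0.48] pos [0.4978 0.0413 0.0673]
```

```bash
python3 - <<'E'
from h import *
n="side";f=grab_frame(n)
cv2.imwrite(f"pics/{n}3.png",cv2.resize(f[190:260,310:390,::-1],None,fx=9,fy=8.5,interpolation=cv2.INTER_CUBIC))
s=state()
for a in(0,.012,.025):
    p=proj(n,s["tool_pos"]-[0,0,a]); print(a,p,(p-[310,190])*[9,8.5])
E
```

```text
0 [345.91159892 223.4234761 ] [323.20439025 284.09954684]
0.012 [345.48326433 228.10030543] [319.34937899 323.85259618]
0.025 [345.0279289  233.07194724] [315.25136006 366.11155151]
```

View pics/side3.png

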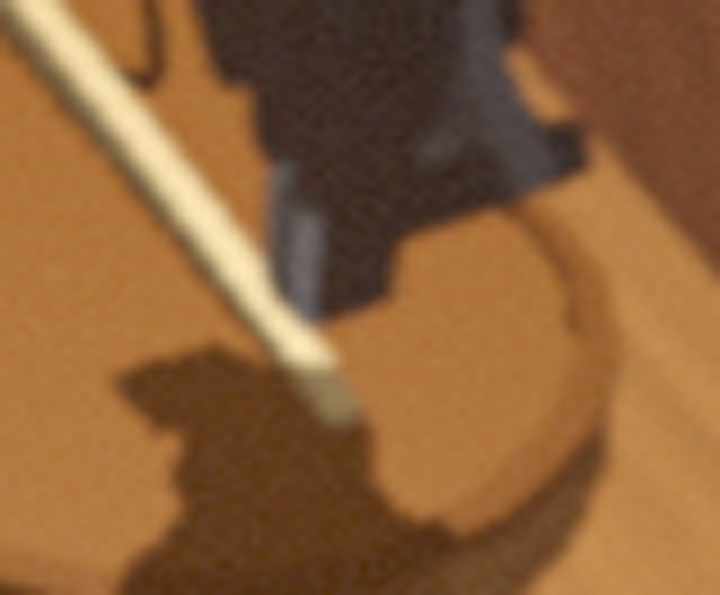

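The tip's lower corners here are at about (310,318) and (390,292), beside or over the bar end at (330,390). I'll measure plate sink directly by sub-pixel image registration of the free wide part of the plate.

```bash
cat >>h.py <<'E'
REF=cv2.imread("pics/side0.png")
def shift(f,box):
    y0,y1,x0,x1=box; g=lambda a:cv2.cvtColor(a,cv2.COLOR_BGR2GRAY).astype(np.float32)
    t=cv2.GaussianBlur(g(REF)[y0:y1,x0:x1],(0,0),1); s=cv2.GaussianBlur(g(f[:,:,::-1])[y0:y1,x0:x1],(0,0),1)
    M=np.eye(2,3,dtype=np.float32)
    _,M=cv2.findTransformECC(t,s,M,cv2.MOTION_TRANSLATION,(3,100,1e-5),None,1); return M[:,2].round(2)
def sink(n=8):
    f=avg(n); print("bar",shift(f,(152,195,270,312)),"fhole",shift(f,(185,212,268,312)),"chisel(static)",shift(f,(200,280,200,255)))
    a=proj("side",[.6,-.12,.045]);b=proj("side",[.6,-.12,.044]);print("px per mm sink",b-a)
E
python3 -c "
from h import *
sink(8)"
```

```text
t 4.7167 F [0.16 0.25 0.52] sd [0.23 0.4  0.3 ] pos [0.4976 0.0413 0.0671]
bar [0.01 0.01] fhole [0.02 0.01] chisel(static) [-0.  0.]
px per mm sink [0.00314776 0.37563369]
```

Call:
move_arm([
  [[0,0,0,0.005,0],[0,0,0,0.005,0],[0,0,0,0,0],[0,0,0,0,0]],
])

```text
time: 5.05
tool_pos: [0.4972, 0.0414, 0.0606]
tool_rot: [-0.0, 0.966, 0.258, -0.0]
contact_force: [-0.9, 0.2, -0.6]
gripper_width: -0.002
grasp_force: 0.0
```

```bash
python3 -c "
from h import *
sink(8)"
```

```text
t 5.45 F [ 0.09  0.28 -0.21] sd [0.35 0.56 0.42] pos [0.4977 0.0413 0.0611]
bar [0.02 0.02] fhole [0.01 0.01] chisel(static) [-0. -0.]
px per mm sink [0.00314776 0.37563369]
```

Registration resolves sink to about 0.1 mm. There is no contact yet, so I continue down.

Call:
move_arm([
  [[0,0,0,0.005,0],[0,0,0,0.005,0],[0,0,0,0,0],[0,0,0,0,0]],
])

```text
time: 5.78
tool_pos: [0.4973, 0.0413, 0.0546]
tool_rot: [-0.0, 0.966, 0.258, -0.0]
contact_force: [1.0, -0.3, 1.1]
gripper_width: -0.005
grasp_force: 0.0
```

```bash
python3 -c "
from h import *
sink(3)"
```

```text
t 5.9333 F [ 0.03 -0.19  0.06] sd [0.39 0.27 0.35] pos [0.4975 0.0413 0.055 ]
bar [-0.01 -0.02] fhole [0.03 0.01] chisel(static) [0. 0.]
px per mm sink [0.00314776 0.37563369]
```

Call:
move_arm([
  [[0,0,0,0.005,0],[0,0,0,0,0],[0,0,0,0,0]],
])

```text
time: 6.18
tool_pos: [0.4974, 0.0413, 0.0518]
tool_rot: [-0.0, 0.966, 0.258, -0.0]
contact_force: [0.1, 0.5, -0.1]
gripper_width: -0.003
grasp_force: 0.0
```

```bash
python3 -c "
from h import *
sink(3)"
```

```text
t 6.3333 F [-0.19 -0.35  0.17] sd [0.28 0.24 0.46] pos [0.4976 0.0413 0.0521]
bar [0.01 0.01] fhole [0.   0.01] chisel(static) [0.01 0.01]
px per mm sink [0.00314776 0.37563369]
```

```bash
python3 - <<'E'
from h import *
n="side";f=grab_frame(n)
cv2.imwrite(f"pics/{n}4.png",cv2.resize(f[190:260,310:390,::-1],None,fx=9,fy=8.5,interpolation=cv2.INTER_CUBIC))
s=state()
for a in(0,.012):
    p=proj(n,s["tool_pos"]-[0,0,a]); print(a,(p-[310,190])*[9,8.5])
E
```

```text
0 [318.50949441 333.92935061]
0.012 [314.7400719  372.78709209]
```

View pics/side4.png

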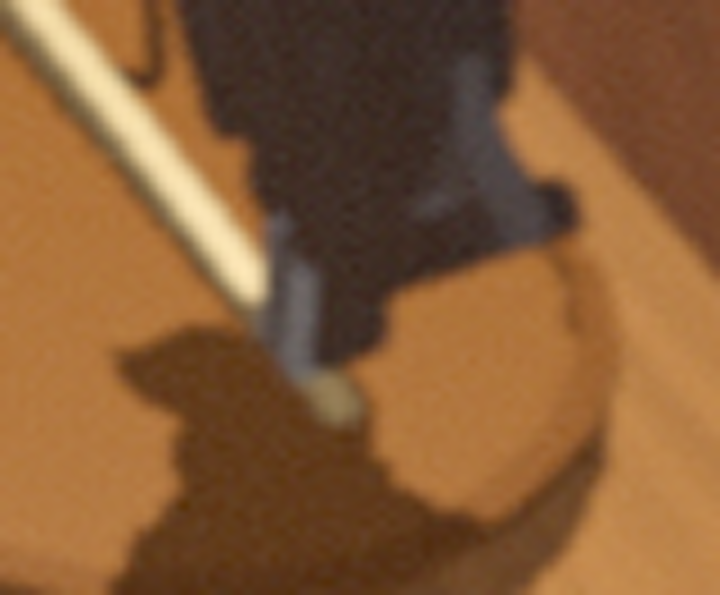

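The fingertip now sits visually just above the bar end, with its lower corner at (308,378) and the bar's end at (340,400). The real tip is thus nearly level with the TCP. I continue in small steps.

Call:
move_arm([
  [[0,0,0,0.005,0],[0,0,0,0,0],[0,0,0,0,0]],
])

```text
time: 6.63
tool_pos: [0.4974, 0.0413, 0.0488]
tool_rot: [-0.0, 0.966, 0.258, -0.0]
contact_force: [0.1, 0.7, -0.1]
gripper_width: 0.003
grasp_force: 0.0
```

```bash
python3 -c "
from h import *
sink(2)"
```

```text
t 6.7333 F [0.14 0.23 0.01] sd [0.04 0.19 0.33] pos [0.4975 0.0413 0.049 ]
bar [-0.01 -0.01] fhole [0.02 0.02] chisel(static) [0. 0.]
px per mm sink [0.00314776 0.37563369]
```

Call:
move_arm([
  [[0,0,0,0.005,0],[0,0,0,0,0],[0,0,0,0,0]],
])

```text
time: 6.98
tool_pos: [0.4976, 0.0413, 0.046]
tool_rot: [-0.0, 0.966, 0.258, -0.0]
contact_force: [0.2, -0.6, 0.2]
gripper_width: 0.001
grasp_force: 0.3
```

```bash
python3 -c "
from h import *
sink(2)"
```

```text
t 7.0833 F [-0.03  0.14  0.49] sd [0.05 0.23 0.3 ] pos [0.4976 0.0413 0.0461]
bar [0.09 0.74] fhole [-0.03  0.34] chisel(static) [-0.01 -0.02]
px per mm sink [0.00314776 0.37563369]
```

Contact: the plate has sunk about 2 mm (roughly 0.6 N) at bar x ≈ +0.123. I start the stroke along tool +y, following the arch.

Call:
move_arm([
  [[0,0,0.01,-0.0005,0],[0,0,0.01,-0.0008,0],[0,0,0.01,-0.0008,0],[0,0,0.01,-0.0008,0],[0,0,0.01,-0.0007,0]],
])

```text
time: 7.5
tool_pos: [0.5131, 0.0146, 0.0484]
tool_rot: [0.0, 0.966, 0.258, 0.0]
contact_force: [0.2, 0.6, 0.2]
gripper_width: -0.001
grasp_force: 0.3
```

```bash
cat >>h.py <<'E'
def where():
    p=state()["tool_pos"]; print("bar x",((np.array([.5595,-.0653])-p[:2])@[.5007,-.8656]).round(4),"perp",((p[:2]-np.array([.5595,-.0653]))@[.8656,.5007]).round(4))
E
python3 -c "
from h import *
sink(2);where()"
```

```text
t 7.6 F [ 0.47 -0.71  0.78] sd [0.19 0.57 0.35] pos [0.5135 0.014  0.0486]
bar [0.07 0.8 ] fhole [-0.03  0.41] chisel(static) [-0.01 -0.01]
px per mm sink [0.00314776 0.37563369]
bar x 0.0919 perp -0.0001
```

Sink is steady at 2.1 mm at x = +0.092. Continuing.

Call:
move_arm([
  [[0,0,0.01,-0.0006,0],[0,0,0.01,-0.0005,0],[0,0,0.01,-0.0005,0],[0,0,0.01,-0.0004,0],[0,0,0.01,-0.0004,0]],
])

```text
time: 8.02
tool_pos: [0.5278, -0.0112, 0.0498]
tool_rot: [0.0, 0.966, 0.258, 0.0]
contact_force: [-1.0, 0.8, 0.8]
gripper_width: -0.002
grasp_force: 0.4
```

```bash
python3 -c "
from h import *
sink(2);where()"
```

```text
t 8.1167 F [ 0.18 -0.67  1.98] sd [0.02 0.34 0.24] pos [ 0.5283 -0.0119  0.05  ]
bar [-0.48  0.46] fhole [-0.24  0.34] chisel(static) [-0.    0.01]
px per mm sink [0.00314776 0.37563369]
bar x 0.0621 perp -0.0002
```

The wide-bout box is now being partly occluded, so from here I rely on the arch geometry plus force.

Call:
move_arm([
  [[0,0,0.01,-0.0005,0],[0,0,0.01,-0.0004,0],[0,0,0.01,-0.0003,0],[0,0,0.01,-0.0002,0],[0,0,0.01,-0.0002,0]],
])

```text
time: 8.53
tool_pos: [0.5428, -0.0373, 0.0507]
tool_rot: [0.0, 0.966, 0.258, 0.0]
contact_force: [-0.1, -0.6, 1.3]
gripper_width: -0.001
grasp_force: 0.4
```

```bash
cat >>h.py <<'E'
def s2(n=3):
    f=avg(n); where()
    for k,b in dict(narrowend=(222,245,330,362),fh=(190,212,270,300),rim=(235,262,300,370)).items():
        try: print(k,shift(f,b))
        except cv2.error: print(k,"fail")
E
python3 -c "
from h import *
s2()"
```

```text
t 8.6833 F [ 0.19 -0.68  0.7 ] sd [0.48 0.55 0.09] pos [ 0.5432 -0.0377  0.0509]
bar x 0.0325 perp -0.0004
narrowend fail
fh [0.05 0.6 ]
rim fail
```

Call:
move_arm([
  [[0,0,0.01,-0.0002,0],[0,0,0.01,-0.0001,0],[0,0,0.01,0,0],[0,0,0.01,0,0],[0,0,0.01,0,0]],
])

```text
time: 9.1
tool_pos: [0.5577, -0.0633, 0.0508]
tool_rot: [0.0, 0.966, 0.258, 0.0]
contact_force: [-0.5, -0.5, 1.0]
gripper_width: 0.003
grasp_force: 0.5
```

```bash
python3 -c "
from h import *
s2()"
```

```text
t 9.25 F [ 0.81 -0.86  1.03] sd [0.12 0.51 0.52] pos [ 0.5581 -0.0638  0.051 ]
bar x 0.0024 perp -0.0005
narrowend fail
fh [-5.09 -3.01]
rim [-10.62  26.08]
```

Call:
move_arm([
  [[0,0,0.01,0,0],[0,0,0.01,0,0],[0,0,0.01,0.0001,0],[0,0,0.01,0.0002,0],[0,0,0.01,0.0002,0]],
])

```text
time: 9.67
tool_pos: [0.5727, -0.0893, 0.0505]
tool_rot: [-0.0, 0.966, 0.258, 0.0]
contact_force: [-0.4, 1.4, 1.3]
gripper_width: 0.0
grasp_force: 0.5
```

```bash
python3 -c "
from h import *
s2()"
```

```text
t 9.8167 F [-0.66 -0.41  0.77] sd [0.58 0.39 0.12] pos [ 0.573  -0.0898  0.0507]
bar x -0.0276 perp -0.0006
narrowend fail
fh fail
rim [-1.34 -1.06]
```

Call:
move_arm([
  [[0,0,0.01,0.0002,0],[0,0,0.01,0.0002,0],[0,0,0.01,0.0003,0],[0,0,0.01,0.0004,0],[0,0,0.01,0.0004,0]],
])

```text
time: 10.23
tool_pos: [0.5876, -0.1153, 0.0496]
tool_rot: [-0.0, 0.966, 0.258, -0.0]
contact_force: [-0.4, 0.8, 1.5]
gripper_width: -0.001
grasp_force: 0.4
```

```bash
python3 -c "
from h import *
s2()"
```

```text
t 10.3833 F [ 0.03 -1.01  0.61] sd [0.26 0.61 0.43] pos [ 0.5879 -0.1159  0.0498]
bar x -0.0576 perp -0.0007
narrowend [-5.34 -5.67]
fh fail
rim [ -0.2  -17.42]
```

Call:
move_arm([
  [[0,0,0.01,0.0004,0],[0,0,0.01,0.0005,0],[0,0,0.01,0.0005,0],[0,0,0.01,0.0005,0],[0,0,0.01,0.0006,0]],
])

```text
time: 10.8
tool_pos: [0.6026, -0.1413, 0.0481]
tool_rot: [0.0, 0.966, 0.258, 0.0]
contact_force: [-0.8, -0.0, 1.7]
gripper_width: 0.001
grasp_force: 0.4
```

```bash
python3 -c "
from h import *
s2()"
```

```text
t 10.95 F [-0.35 -0.46  0.63] sd [0.14 0.4  0.3 ] pos [ 0.6028 -0.1419  0.0482]
bar x -0.0876 perp -0.0008
narrowend [2.13 5.06]
fh fail
rim fail
```

Call:
move_arm([
  [[0,0,0.01,0.0007,0],[0,0,0.01,0.0007,0],[0,0,0.01,0.0008,0],[0,0,0.01,0.0009,0],[0,0,0.01,0.0009,0]],
])

```text
time: 11.37
tool_pos: [0.6175, -0.1673, 0.0456]
tool_rot: [-0.0, 0.966, 0.258, -0.0]
contact_force: [-0.5, 1.2, 0.0]
gripper_width: 0.0
grasp_force: 0.4
```

```bash
python3 - <<'E'
from h import *
s2(4)
f=grab_frame("side")
cv2.imwrite("pics/s5.png",cv2.resize(f[130:270,240:400,::-1],None,fx=4.5,fy=4.25,interpolation=cv2.INTER_CUBIC))
E
```

```text
t 11.5667 F [ 0.05 -0.48  0.78] sd [0.2  0.53 0.47] pos [ 0.6177 -0.1677  0.0458]
bar x -0.1172 perp -0.0009
narrowend [-0.31  1.88]
fh fail
rim fail
```

View pics/s5.png

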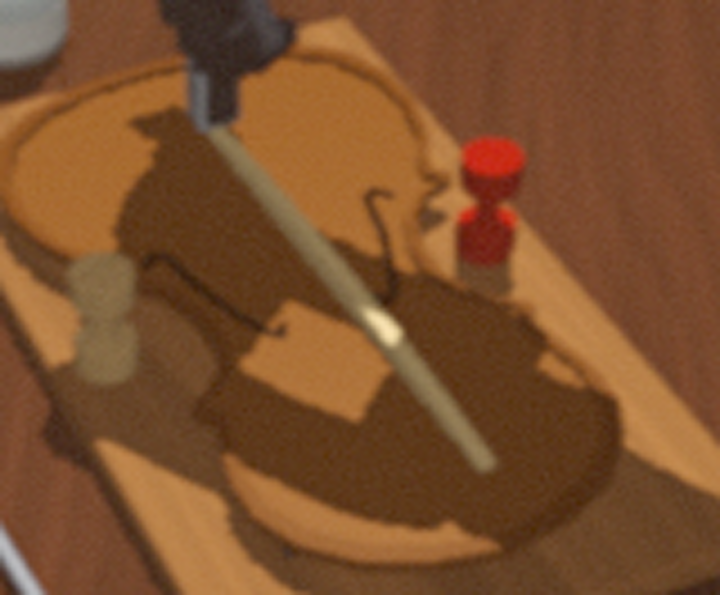

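The tip at (210,125) is on the bar's wide end, with clamps upright and undisturbed. I'll finish the last millimetres, then lift.

Call:
move_arm([
  [[0,0,0.01,0.001,0],[0,0,0.008,0.001,0],[0,0,0,0,0],[0,0,0,0,0]],
])

```text
time: 11.95
tool_pos: [0.6228, -0.1766, 0.0446]
tool_rot: [0.0, 0.966, 0.258, 0.0]
contact_force: [0.2, -1.4, 0.6]
gripper_width: -0.002
grasp_force: 0.4
```

Call:
move_arm([
  [[0,0,0,-0.01,0],[0,0,0,-0.03,0],[0,0,0,-0.05,0],[0,0,0,-0.05,0],[0,0,0,-0.05,0]],
])

```text
time: 12.37
tool_pos: [0.622, -0.1757, 0.1596]
tool_rot: [-0.0, 0.966, 0.258, -0.0]
contact_force: [0.2, -0.2, 0.3]
gripper_width: 0.002
grasp_force: 0.0
```

Call:
move_arm([
  [[0,0,0,0,0],[0,0,0,0,0],[0,0,0,0,0],[0,0,0,0,0],[0,0,0,0,0]],
])

```text
time: 12.78
tool_pos: [0.6214, -0.1756, 0.1564]
tool_rot: [-0.001, 0.966, 0.258, -0.001]
contact_force: [0.2, 0.0, 0.9]
gripper_width: 0.008
grasp_force: 0.0
```

```bash
python3 - <<'E'
from h import *
avg(3)
f=grab_frame("side")
cv2.imwrite("pics/s6.png",f[:,:,::-1])
for b in((200,280,200,255),(222,245,330,362)):
    try: print(shift(f,b))
    except cv2.error: print("fail")
E
```

```text
t 12.9333 F [ 0.05 -0.28 -0.1 ] sd [0.66 0.68 0.12] pos [ 0.6218 -0.1758  0.1569]
[-0.12 -0.11]
[-0.03  0.99]
```

View pics/s6.png

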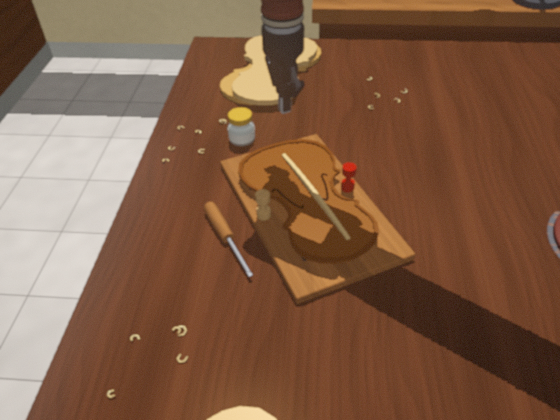

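The arm is clear at (285,105), the plate is at rest, and the clamps, jar and chisel are where they stood. Handing in.

```bash
python3 -c "
from plant import *
print(job.job_done())"
```

```text
the job is handed in; nothing more can be done
None
```

I stroked the bar from its narrow end to its wide end at roughly 0.6–0.8 N and lifted clear, with nothing else seen to move. The job was handed in at about 13 s, and it gave no verdict back.

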